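Fit the lap disc onto the keyed spindle of a bench lapping machine

ROBOT

A 6-joint arm with a two-finger parallel gripper is mounted at the origin on the work surface. World frame = base frame: x ahead of the robot, y to its left, z up, the work surface at z = 0. Lengths are in m, angles in degrees, forces in N, time in s.
With the tool pointing down it reaches from about 0.325 to 0.85 m from the base axis. Payload 15.5 kg.
Tool frame: the origin (TCP) lies at the very end of the fingers, on their centre line; the grasp point (between the pads) lies 19 mm behind it (ctrl.pinch_z is the z of the grasp point in the tool frame, in m); z points along the fingers, y is the line along which they close (so a half turn about z gives the same grasp; the last joint's range is limited). The gripper opens to 91 mm and grips with 3 to 60 N. Pads are 32 mm wide; open, the fingers measure 118 mm over their backs; the gripper's body (76 mm by 178 mm) begins 60 mm behind the grasp point.
Start: joints at [-5.472, 28.281, 77.091, -0, 74.628, -5.472], TCP at [0.625, 0, 0.214] pointing down, gripper open.
Joint ranges: [-166.48, 166.48], [-47.26, 123.95], [12.59, 153.08], [-70.14, 250.14], [6.76, 159.57], [-176.63, 176.63]. Speed limits (degrees/s): [108.29, 108.29, 147.25, 172.46, 172.46, 172.46].

INTERFACE

Orientations are given as a 3x3 rotation matrix whose columns are the frame's x, y, z axes.
In Python, from bench import readout, cams, job, ctrl gives the robot as it stands. The module is installed in compiled form; this text tells all that it offers.
- The arm moves only by the tool arm_command, never from a script. Its arguments are lists of equal length, an entry for each row: "translation": the shift along the world's x, y, z as a fraction of full scale, a list of three; "rotation": the turn, a rotation vector about the world's x, y, z as a fraction of full scale, a list of three; "hand": the opening, from -1 (shut) to 1 (fully open). A call has 1 to 5 rows; each row shifts and turns the commanded pose from where the row before left it; what a row does not reach is not made up. Full scale, the value 1, is 3 cm for a shift and 0.15 rad for a turn. A row lasts 1/10 s, in which the tool goes at most 50 mm and 8.59 degrees, less where a joint would pass 70% of its speed; a pose out of reach is approached as far as the arm can. A call with a number of a shift or a turn outside -1 to 1 is refused whole. A call with a gripper value outside its range is refused whole. The fingers move at their own pace and stop on an object; "grip_force" is the grip in N (left out, the last holds). Time passes only in rows, so rows that do not move let the fingers close. It gives the time, the measured TCP pose, the force, the opening and the grip force at its end, in the units of the state.
- readout.state(): the state, without advancing time (a new reading comes with each control period).
- cams.grab_frame(name): name is "scene" or "side" or "wrist"; returns the picture (420x560x3 uint8, red, green, blue); there is no depth.
- cams.camera_model(name): a dict with "fx", "fy", "cx", "cy" (pixels), "position" and "rotation" of the camera in the world; the wrist camera has in their place "mount" (4x4, takes a point from camera to tool coordinates, whose origin is the TCP and whose axes are the flange's). Camera axes: x right, y down, z forward; pixel columns grow to the right and rows downward; lengths in m; the calibration is good to about 2 mm. The wrist camera is an equidistant fisheye: a pixel r from the principal point sees the ray r / f radians off the axis. A picture is of the moment at which its call begins: read the wrist's pose just before it. camera_model takes no time and is no camera call.
- job.sign_off(): hands the job in; it is judged then, once.
The state is a dict: "time": time; "joints": joint angles; "dq": joint speeds; "joint_torque": joint torques, N m; "tcp_pos": TCP position; "orientation": TCP orientation; "force": force on the tool from outside, world axes, zero at the start; "moment": the same for the moment, N m; "opening": finger opening in m; "finger_force": force on a finger pad.
Only numpy, scipy, OpenCV 4.12 (cv2) and the standard library are available. Lean on these libraries where they do the work, as an engineer would, in place of code of your own. Each camera call takes 0.05 s, during which the arm holds its last target. There are 200 camera calls.

TASK

Pick the green-faced lap disc up by its orange grip bar and fit it onto the upright spindle of the blue lapping machine: lower its bore over the pilot post, turn it by feel until the cross slot under its hub drops over the brass drive bar, and press it fully home on the steel flange, then let go. Be gentle: pressing harder than about 2.5 kg hurts the sprung spindle, so never force it down while the slot is not lined up, nor twist hard once it is. Leave the hammer, the jar and the little anvil where they are.

Things in the scene. Friction and masses are not known exactly. Their poses are not given: they have to be found in the camera images.
- disc: Loose lap disc, 0.32 to 0.48 kg: aluminium, 130 mm across, 10 mm thick, green upper face; hub 60 mm across rising to 34 mm above the underside. Under it: a round blind bore 18.5 mm across, 34 mm deep, and a cross of two slots, each 11 mm wide, 11 mm deep, 56 mm long, along the disc's x and y (so it fits the drive bar every 90 degrees). Origin: centre of the underside; z up.
- grip (a point): Middle of the orange grip bar on the disc, on the disc's axis 54 mm above its underside. The bar is 50 mm long (along the disc's x), 24 mm wide (along the disc's y: pinch it here), from 34 to 68 mm above the underside; it stands on the hub.
- machine: The fixed blue lapping machine, 180 x 180 mm, top of the housing 70 mm above the bench. Origin: centre of its footprint on the bench; z up. The spindle stands at its centre.
- seat (a point): Point on the spindle's axis at the top face of its steel flange (76 mm across, about 95 mm above the bench), where the disc's underside must come to rest. z up; its axes do not turn with the spindle. The whole spindle, this point with it, gives way downward on a spring, about 1 mm per 3 N, up to 12 mm.
- nose (a point): Tip of the steel pilot post, 33 mm above the seat: 16.5 mm across up to 27 mm, then tapering to 6 mm. A straight brass drive bar crosses the spindle, 48 mm long, 6 mm wide, top 9 mm above the seat. Its angle changes every time and is not measured: see it from above, or turn the disc under a light press, at most 45 degrees either way. A brake keeps the spindle from turning below 0.3 N m.
- plate (a joint): Height (m) of the black ejector plate, 54 mm across, round the brass bar: 0 at first (top 7 mm above the seat), -0.007 pushed down. It takes about 9 N, disc weight included, and stays put. A disc out of line stands on the bar, 9 mm too high; with slot and bar in line (within about 4 degrees) it sinks 2 mm onto the plate, and a press slides it the last 7 mm home.
- hammer: Bystander: a loose hammer lying flat. Origin: about the middle of its underside.
- jar: Bystander: a loose white jar with a red cap, 48 mm across, 55 mm high. Origin: centre of its underside.
- anvil: Bystander: a loose steel bench block on a wooden base, 70 x 70 x 38 mm. Origin: centre of its underside.
Not all that is in view belongs to the job. Of the things that look like the disc, take the one that is farthest to the robot's right at the start.

How it is judged:
By the outcome, as a careful person would: the job done as asked, in the order asked, and still so for the second after the job is handed in, with the robot touching nothing.
It also fails if it takes over 72 s, if anything falls off the work surface, if the arm or the gripper's body presses on something with over 40 N, if the wrist force passes 120 N, or if a joint passes its speed limit or range.

## Working session

There is one attempt and no reset: what is moved stays moved. The work goes in short steps, Python scripts to look and compute and a tool call to move; the robot and the scene stay as the last step left them, time stands still between calls to the robot, and variables do not carry over. Pictures are saved under pics/ and viewed, at most 10 in all, crops included, and the job is handed in when it is done.

Besides the shell and the picture viewer there is one more tool, called in YAML: its name, and indented under it one key for each argument. arm_command: Moves the arm, as the interface text tells. Its arguments: {"type":"object","properties":{"translation":{"type":"array","items":{"type":"array","items":{"type":"number","minimum":-1,"maximum":1}}},"rotation":{"type":"array","items":{"type":"array","items":{"type":"number","minimum":-1,"maximum":1}}},"hand":{"type":"array","items":{"type":"number"}},"grip_force":{"type":"number"}},"required":["translation","rotation","hand"]}

```bash
mkdir -p pics; cat > h.py <<'E'
import numpy as np, cv2
from bench import readout, cams, job, ctrl
def grab(n,f=None):
    s=readout.state(); im=cams.grab_frame(n)
    if f: cv2.imwrite('pics/'+f,im[:,:,::-1])
    return im,s
def ray(n,u,v,s=None):
    m=cams.camera_model(n)
    x=(u-m['cx'])/m['fx']; y=(v-m['cy'])/m['fy']
    if n=='wrist':
        r=np.hypot(x,y); k=np.sin(r)/r if r>1e-9 else 1
        d=np.array([x*k,y*k,np.cos(r)]); M=np.array(m['mount']); R=np.array(s['orientation'])
        return np.array(s['tcp_pos'])+R@M[:3,3], R@M[:3,:3]@d
    return np.array(m['position']), np.array(m['rotation'])@np.array([x,y,1.])
def onz(n,u,v,z,s=None):
    p,d=ray(n,u,v,s); return p+d*(z-p[2])/d[2]
E
python3 - <<'E'
from h import *
a,s=grab('scene');b,_=grab('wrist')
cv2.imwrite('pics/a.png',a[:,:,::-1]);cv2.imwrite('pics/b.png',b[:,:,::-1])
print(s); print(cams.camera_model('scene'),cams.camera_model('wrist'),ctrl.pinch_z)
E
```

```text
{'time': 0.0, 'joints': array([-5.47324313e+00,  2.83140323e+01,  7.71260730e+01, -1.04073551e-03,
        7.46286413e+01, -5.47330776e+00]), 'dq': array([ 0.00948776,  0.0585275 ,  0.06245798, -0.02645524, -0.02878223,
        0.11183442]), 'joint_torque': array([-1.07322368e-03, -8.78814626e+01, -3.81857479e+01,  7.05250050e-02,
        5.33505273e-02, -1.50444166e-04]), 'tcp_pos': array([6.24628818e-01, 1.62406401e-05, 2.13353770e-01]), 'orientation': array([[-5.89547179e-06,  9.99999285e-01, -1.19605406e-03],
       [ 9.99999995e-01,  6.01150346e-06,  9.70084952e-05],
       [ 9.70156159e-05, -1.19605348e-03, -9.99999280e-01]]), 'force': array([-0.03595791,  0.13458826,  0.28606019]), 'moment': array([ 0.02482828,  0.02047181, -0.03323431]), 'finger_force': 0.0, 'opening': 0.09115106970244503}
{'fx': 380.392895504473, 'fy': 380.392895504473, 'cx': 282.7280599029956, 'cy': 210.86353218257236, 'position': array([1.04864793, 0.43629073, 1.05121829]), 'rotation': array([[-0.66727507,  0.59461584, -0.44852646],
       [ 0.74480883,  0.53428623, -0.39974746],
       [ 0.00194534, -0.60080798, -0.79939101]])} {'fx': 325.19226210127806, 'fy': 325.19226210127806, 'cx': 280.23968037981615, 'cy': 205.37417727897707, 'mount': array([[ 1.83093854e-03, -9.60514512e-01, -2.78223867e-01,
         7.79642083e-02],
       [ 9.99997853e-01,  1.48867504e-03,  1.44143145e-03,
         3.89679500e-05],
       [-9.70330897e-04, -2.78225909e-01,  9.60515175e-01,
        -1.70102099e-01],
       [ 0.00000000e+00,  0.00000000e+00,  0.00000000e+00,
         1.00000000e+00]])} -0.0188
```

View pics/a.png

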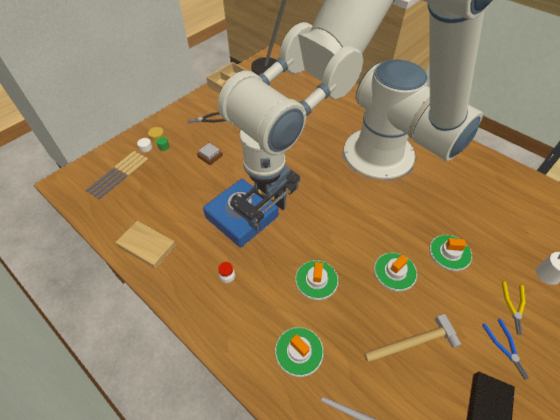

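View pics/b.png

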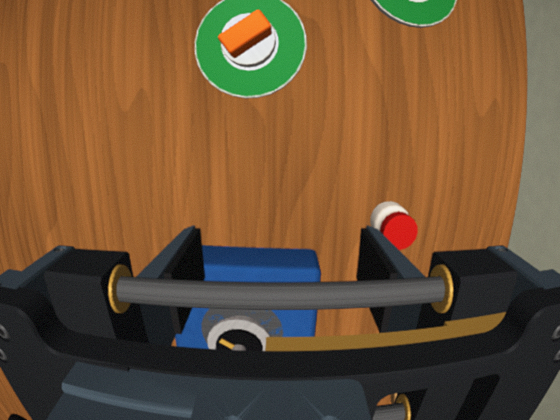

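```bash
python3 - <<'E'
from h import *
a=cv2.imread('pics/a.png')
hsv=cv2.cvtColor(a,cv2.COLOR_BGR2HSV)
m=cv2.inRange(hsv,(50,120,60),(85,255,255))
cs,_=cv2.findContours(m,cv2.RETR_EXTERNAL,cv2.CHAIN_APPROX_NONE)
for c in cs:
    if cv2.contourArea(c)<300: continue
    e=cv2.fitEllipse(c); print('disc',np.round(e[0]),onz('scene',*e[0],.01).round(3))
for n,u,v,z in [('machine',242,208,.09),('jar',227,270,.055),('hammer',410,340,.01),('anvil',210,154,.03)]:
    print(n,onz('scene',u,v,z).round(3))
cv2.imwrite('pics/c.png',cv2.resize(a[220:390,250:480],None,fx=3,fy=3))
E
```

```text
disc [299. 351.] [0.785 0.262 0.01 ]
disc [317. 279.] [0.587 0.163 0.01 ]
disc [396. 271.] [0.404 0.326 0.01 ]
disc [451. 251.] [0.227 0.42  0.01 ]
machine [ 0.587 -0.148  0.09 ]
jar [ 0.76  -0.039  0.055]
hammer [0.561 0.468 0.01 ]
anvil [ 0.459 -0.458  0.03 ]
```

View pics/c.png

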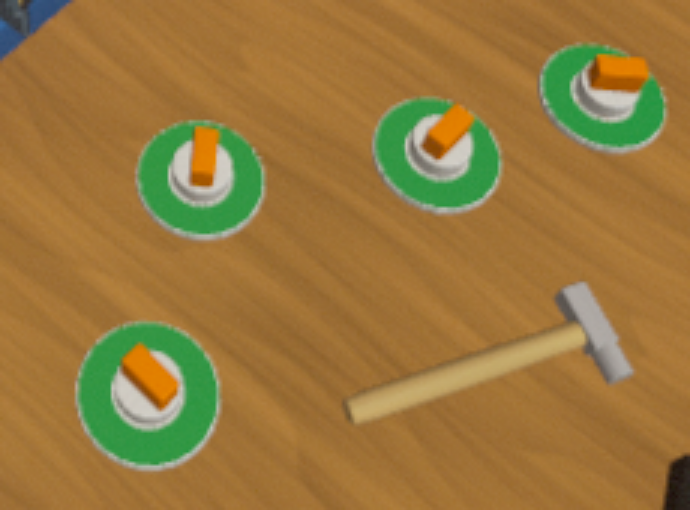

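Candidates: (299,351), (317,279), (396,271) and (451,251). The smallest y (0.163) is at (317,279), so that is the disc to take; its close crop shows the green face, hub and orange bar. The spindle gets a look first.

arm_command:
  translation:
    - [-0.2,-1,0.2]
    - [-0.3,-1,0.2]
    - [-0.3,-1,0]
    - [-0.3,-1,0]
    - [0,-1,0]
  rotation:
    - [0,0,0]
    - [0,0,0]
    - [0,0,0]
    - [0,0,0]
    - [0,0,0]
  hand: [1,1,1,1,1]

```text
time: 0.6
tcp_pos: [0.5908, -0.151, 0.2258]
orientation: [[0.0, 1.0, -0.001], [1.0, -0.0, 0.0], [0.0, -0.001, -1.0]]
force: [1.5, 0.3, 0.3]
opening: 0.0914
finger_force: 0.0
```

arm_command:
  translation:
    - [0,-0.7,0]
    - [0,0,0]
    - [0,0,0]
  rotation:
    - [0,0,0]
    - [0,0,0]
    - [0,0,0]
  hand: [1,1,1]

```text
time: 0.9
tcp_pos: [0.5917, -0.171, 0.2256]
orientation: [[0.001, 1.0, -0.001], [1.0, -0.001, 0.0], [0.0, -0.001, -1.0]]
force: [0.5, 0.3, 0.1]
opening: 0.0911
finger_force: 0.0
```

```bash
python3 - <<'E'
from h import *
a,s=grab('wrist','d.png'); np.save('d.npy',s,allow_pickle=True); print(s['tcp_pos'],s['time'],s['force'])
E
```

```text
[ 0.59174935 -0.1710187   0.22557605] 0.9 [0.4632337  0.27401501 0.13456643]
```

View pics/d.png

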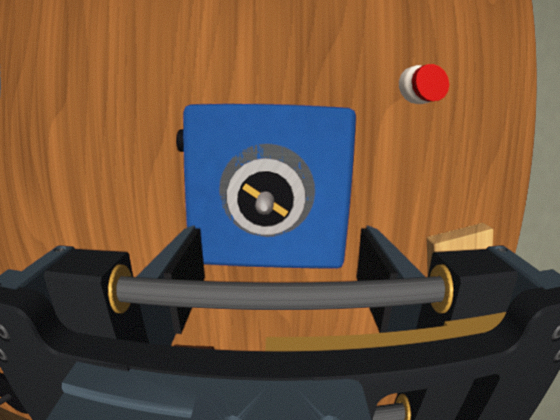

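```bash
python3 - <<'E'
from h import *
s=np.load('d.npy',allow_pickle=True).item()
a=cv2.imread('pics/d.png'); hsv=cv2.cvtColor(a,cv2.COLOR_BGR2HSV)
roi=np.zeros(a.shape[:2],np.uint8); cv2.circle(roi,(265,197),50,255,-1)
g=cv2.inRange(hsv,(12,110,110),(30,255,255))&roi
P=np.array([onz('wrist',u,v,.104,s)[:2] for v,u in zip(*np.nonzero(g))],np.float32)
r=cv2.minAreaRect(P*1000); l=cv2.fitLine(P,cv2.DIST_HUBER,0,.01,.01).ravel()
print('bar',len(P),r,'ang',np.degrees(np.arctan2(l[1],l[0])),l[2:])
w=cv2.inRange(hsv,(0,0,150),(179,50,255))&roi
cs,_=cv2.findContours(w,cv2.RETR_EXTERNAL,cv2.CHAIN_APPROX_NONE); c=max(cs,key=cv2.contourArea)
q=np.array([onz('wrist',*p[0].astype(float),.095,s)[:2] for p in c],np.float32)*1000
print('flange',cv2.fitEllipse(q), cv2.minEnclosingCircle(q))
k=cv2.inRange(hsv,(0,0,0),(179,255,60))&roi
cs,_=cv2.findContours(k,cv2.RETR_EXTERNAL,cv2.CHAIN_APPROX_NONE); c=max(cs,key=cv2.contourArea)
q=np.array([onz('wrist',*p[0].astype(float),.102,s)[:2] for p in cv2.convexHull(c)],np.float32)*1000
print('plate',cv2.minEnclosingCircle(q),cv2.fitEllipse(q)); print('nose',onz('wrist',263,203,.128,s))
# disc from first wrist picture
b=cv2.imread('pics/b.png');hsv=cv2.cvtColor(b,cv2.COLOR_BGR2HSV)
s0=dict(tcp_pos=[.62463,0,.21335],orientation=[[0,1,-.0012],[1,0,.0001],[.0001,-.0012,-1]])
m=cv2.inRange(hsv,(50,100,50),(85,255,255)); m[:,330:]=0
cs,_=cv2.findContours(m,cv2.RETR_EXTERNAL,cv2.CHAIN_APPROX_NONE);c=max(cs,key=cv2.contourArea)
q=np.array([onz('wrist',*p[0].astype(float),.01,s0)[:2] for p in c],np.float32)*1000
print('disc',cv2.fitEllipse(q))
E
```

```text
bar 239 ((577.9035034179688, -172.0721893310547), (6.715845108032227, 48.1259765625), 55.122528076171875) ang -34.50897 [ 0.57736975 -0.17165032]
flange ((577.8356323242188, -172.11476135253906), (74.15510559082031, 74.40406036376953), 31.389440536499023) ((577.7193603515625, -172.06800842285156), 37.77341842651367)
plate ((577.8368530273438, -171.7781982421875), 26.239042282104492) ((577.8833618164062, -171.8576202392578), (51.753414154052734, 52.212711334228516), 174.1118927001953)
nose [ 0.57737019 -0.16844194  0.128     ]
disc ((589.4341430664062, 159.9976043701172), (118.26026153564453, 123.97870635986328), 88.30675506591797)
```

The picture shows the spindle at (263,200), with the brass bar running from (245,187) to (287,213). That puts the spindle at (0.578, -0.172) and the bar at about -34.8°. Next, over the disc.

arm_command:
  translation:
    - [0,1,0]
    - [0,1,0]
    - [0,1,0]
    - [0,1,0]
    - [0,1,0]
  rotation:
    - [0,0,0]
    - [0,0,0]
    - [0,0,0]
    - [0,0,0]
    - [0,0,0]
  hand: [1,1,1,1,1]

```text
time: 1.45
tcp_pos: [0.5916, -0.0187, 0.2259]
orientation: [[-0.001, 1.0, -0.0], [1.0, 0.001, 0.0], [0.0, -0.0, -1.0]]
force: [0.6, 0.2, -0.2]
opening: 0.0911
finger_force: 0.0
```

arm_command:
  translation:
    - [0,1,0]
    - [0,1,0]
    - [0,1,0]
    - [0,1,0]
    - [0,1,0]
  rotation:
    - [0,0,0]
    - [0,0,0]
    - [0,0,0]
    - [0,0,0]
    - [0,0,0]
  hand: [1,1,1,1,1]

```text
time: 1.95
tcp_pos: [0.5913, 0.1314, 0.2259]
orientation: [[-0.001, 1.0, -0.0], [1.0, 0.001, 0.0], [0.0, -0.0, -1.0]]
force: [0.0, 0.3, 0.4]
opening: 0.0913
finger_force: 0.0
```

arm_command:
  translation:
    - [-0.1,1,0]
    - [0,0,0]
    - [0,0,0]
  rotation:
    - [0,0,0]
    - [0,0,0]
    - [0,0,0]
  hand: [1,1,1]

```text
time: 2.25
tcp_pos: [0.5884, 0.1601, 0.2258]
orientation: [[-0.002, 1.0, -0.0], [1.0, 0.002, -0.0], [-0.0, -0.0, -1.0]]
force: [0.7, -0.9, 0.6]
opening: 0.0909
finger_force: 0.0
```

```bash
cat > disc.py <<'E'
from h import *
import sys
b,s=grab('wrist',sys.argv[1]); hsv=cv2.cvtColor(b,cv2.COLOR_RGB2HSV)
z0=float(sys.argv[2])
m=cv2.inRange(hsv,(50,100,50),(85,255,255))
cs,_=cv2.findContours(m,cv2.RETR_EXTERNAL,cv2.CHAIN_APPROX_NONE);c=max(cs,key=cv2.contourArea)
q=np.array([onz('wrist',*p[0].astype(float),z0+.01,s)[:2] for p in c],np.float32)*1000
e=cv2.fitEllipse(q);print('disc',e,cv2.fitEllipse(c)[0])
o=cv2.inRange(hsv,(5,150,80),(18,255,255)); n,l,st,ce=cv2.connectedComponentsWithStats(o)
i=min([i for i in range(1,n) if st[i,4]>300],key=lambda i:np.hypot(*(ce[i]-cv2.fitEllipse(c)[0])))
ys,xs=np.nonzero(l==i); V=hsv[ys,xs,2].astype(np.uint8)
t,_=cv2.threshold(V,0,255,cv2.THRESH_OTSU)
for k in (np.ones(len(V),bool),V>t):
    P=np.array([onz('wrist',u,v,z0+.068,s)[:2] for u,v in zip(xs[k],ys[k])],np.float32)*1000
    print('bar',t,ce[i],len(P),cv2.minAreaRect(P))
print(s['time'],s['tcp_pos'],s['force'],s['moment'])
E
python3 disc.py e.png 0
```

```text
disc ((589.7449951171875, 161.90953063964844), (122.44470977783203, 122.90782165527344), 132.35963439941406) (280.9177551269531, 175.5784912109375)
bar 210.0 [280.57632933 185.17495712] 1166 ((588.8712158203125, 164.2458953857422), (49.78545379638672, 26.47258758544922), 34.3177375793457)
bar 210.0 [280.57632933 185.17495712] 957 ((589.5579223632812, 163.1980438232422), (47.49362564086914, 22.106422424316406), 34.292335510253906)
2.25 [0.58842637 0.16013122 0.22582061] [ 0.67636023 -0.8657609   0.56823059] [ 0.0066248  -0.01404483 -0.02672724]
```

View pics/e.png

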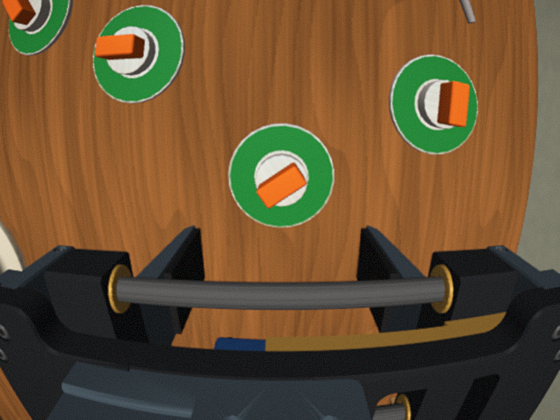

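The chosen disc is at px (281,176), centred at (0.5896, 0.162), with its bar's long axis at 34.3°. I need to turn the tool by -55.8° and come down.

arm_command:
  translation:
    - [0,0,-0.6]
    - [0,0,-0.6]
    - [0,0,-0.6]
    - [0,0,-0.6]
    - [0.02,0.04,-0.6]
  rotation:
    - [0,0,-0.93]
    - [0,0,-0.93]
    - [0,0,-0.93]
    - [0,0,-0.93]
    - [0,0,-0.93]
  hand: [1,1,1,1,1]

```text
time: 2.8
tcp_pos: [0.5896, 0.1591, 0.1353]
orientation: [[0.648, 0.762, 0.0], [0.762, -0.648, -0.0], [-0.0, 0.0, -1.0]]
force: [0.9, -0.0, 1.1]
opening: 0.0913
finger_force: 0.0
```

arm_command:
  translation:
    - [0.02,0.04,-0.5]
    - [0,0,-0.5]
    - [0,0,0]
    - [0,0,0]
  rotation:
    - [0,0,-0.93]
    - [0,0,-0.9]
    - [0,0,0]
    - [0,0,0]
  hand: [0.6,0.3,0.3,0.3]

```text
time: 3.2
tcp_pos: [0.5903, 0.1608, 0.1062]
orientation: [[0.824, 0.567, -0.0], [0.567, -0.824, -0.0], [-0.0, -0.0, -1.0]]
force: [0.2, -0.9, 0.3]
opening: 0.0623
finger_force: 0.0
```

```bash
python3 - <<'E'
from h import *
b,s=grab('wrist','f.png');R=s['orientation'];print(s['tcp_pos'],np.degrees(np.arctan2(R[1][1],R[0][1])),s['opening'])
E
```

```text
[0.59026933 0.16078487 0.10620527] -55.48811701625707 0.06233909744048381
```

View pics/f.png

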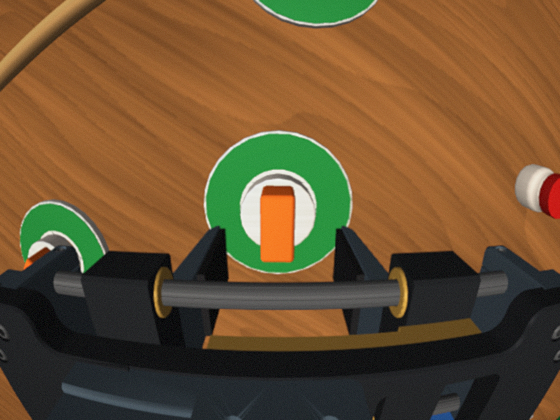

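The bar is square between the fingers at px (277,227). Going down to grip.

arm_command:
  translation:
    - [-0.02,0.06,-0.6]
    - [0,0,-0.6]
    - [0,0,-0.6]
    - [0,0,-0.47]
    - [0,0,0]
  rotation:
    - [0,0,0]
    - [0,0,0]
    - [0,0,0]
    - [0,0,0]
    - [0,0,0]
  hand: [0.3,0.3,0.3,0.3,0.3]
  grip_force: 40

```text
time: 3.75
tcp_pos: [0.589, 0.1629, 0.0368]
orientation: [[0.825, 0.565, -0.002], [0.565, -0.825, -0.0], [-0.002, -0.001, -1.0]]
force: [-0.4, 0.4, 0.5]
opening: 0.0593
finger_force: 0.0
```

arm_command:
  translation:
    - [0,0,0]
    - [0,0,0]
    - [0,0,0]
    - [0,0,0]
    - [0,0,0]
  rotation:
    - [0,0,0]
    - [0,0,0]
    - [0,0,0]
    - [0,0,0]
    - [0,0,0]
  hand: [-1,-1,-1,-1,-1]
  grip_force: 40

```text
time: 4.25
tcp_pos: [0.5898, 0.1632, 0.0382]
orientation: [[0.826, 0.564, 0.001], [0.564, -0.826, 0.0], [0.0, 0.0, -1.0]]
force: [-1.1, -0.1, 5.1]
opening: 0.024
finger_force: 40.0
```

arm_command:
  translation:
    - [0,0,0]
    - [0,0,0]
    - [0,0,0]
    - [0,0,0]
    - [0,0,0]
  rotation:
    - [0,0,0]
    - [0,0,0]
    - [0,0,0]
    - [0,0,0]
    - [0,0,0]
  hand: [-1,-1,-1,-1,-1]

```text
time: 4.75
tcp_pos: [0.5898, 0.1632, 0.0382]
orientation: [[0.826, 0.564, 0.001], [0.564, -0.826, 0.0], [0.001, 0.0, -1.0]]
force: [-0.7, -0.1, 5.9]
opening: 0.0243
finger_force: 40.0
```

arm_command:
  translation:
    - [0,0,0.4]
    - [0,0,0.9]
    - [0,0,1]
    - [0,0,1]
    - [0,0,1]
  rotation:
    - [0,0,0]
    - [0,0,0]
    - [0,0,0]
    - [0,0,0]
    - [0,0,0]
  hand: [-1,-1,-1,-1,-1]

```text
time: 5.25
tcp_pos: [0.5892, 0.1631, 0.1685]
orientation: [[0.826, 0.564, -0.0], [0.564, -0.826, -0.0], [-0.0, -0.0, -1.0]]
force: [-0.5, 0.0, -3.7]
opening: 0.0238
finger_force: 40.0
```

arm_command:
  translation:
    - [0,-0.4,1]
    - [0,-1,1]
    - [-0.1,-1,0]
    - [-0.1,-1,0]
    - [-0.1,-1,0]
  rotation:
    - [0,0,0]
    - [0,0,0]
    - [0,0,0.5]
    - [0,0,0.5]
    - [0,0,0.5]
  hand: [-1,-1,-1,-1,-1]

```text
time: 5.75
tcp_pos: [0.58, 0.0301, 0.2276]
orientation: [[0.677, 0.736, 0.0], [0.736, -0.677, 0.0], [0.0, 0.0, -1.0]]
force: [0.1, 0.5, -4.0]
opening: 0.0237
finger_force: 40.0
```

arm_command:
  translation:
    - [-0.1,-1,0]
    - [0,-1,0]
    - [0,-1,0]
    - [0,-1,0]
    - [0,-1,0]
  rotation:
    - [0,0,0.5]
    - [0,0,0.42]
    - [0,0,0]
    - [0,0,0]
    - [0,0,0]
  hand: [-1,-1,-1,-1,-1]

```text
time: 6.25
tcp_pos: [0.5771, -0.1199, 0.2273]
orientation: [[0.572, 0.82, -0.0], [0.82, -0.572, 0.0], [-0.0, -0.0, -1.0]]
force: [0.3, -0.6, -2.9]
opening: 0.024
finger_force: 40.0
```

arm_command:
  translation:
    - [0,-1,0]
    - [0,-0.7,0]
    - [0,0,0]
    - [0,0,0]
    - [0,0,0]
  rotation:
    - [0,0,0]
    - [0,0,0]
    - [0,0,0]
    - [0,0,0]
    - [0,0,0]
  hand: [-1,-1,-1,-1,-1]

```text
time: 6.75
tcp_pos: [0.5774, -0.169, 0.227]
orientation: [[0.572, 0.82, -0.0], [0.82, -0.572, 0.0], [0.0, -0.0, -1.0]]
force: [-0.2, 0.3, -4.6]
opening: 0.0236
finger_force: 40.0
```

```bash
python3 - <<'E'
from h import *
b,s=grab('wrist','g.png');R=s['orientation'];print(s['tcp_pos'],np.degrees(np.arctan2(R[1][0],R[0][0])),s['opening'],s['force'],s['moment'],s['time'])
z=s['tcp_pos'][2]-.038
hsv=cv2.cvtColor(b,cv2.COLOR_RGB2HSV)
m=cv2.inRange(hsv,(50,100,50),(85,255,255))
cs,_=cv2.findContours(m,cv2.RETR_EXTERNAL,cv2.CHAIN_APPROX_NONE);c=max(cs,key=cv2.contourArea)
q=np.array([onz('wrist',*p[0].astype(float),z+.01,s)[:2] for p in c],np.float32)*1000
e=cv2.minEnclosingCircle(q);print(e)
a,_=grab('side','h.png')
cv2.imwrite('pics/gh.png',np.hstack([cv2.resize(b,(400,300)),cv2.resize(a,(400,300))])[:,:,::-1])
E
```

```text
[ 0.57739356 -0.16904045  0.22700593] 55.13324769656195 0.023637691554698134 [-0.22873255  0.28595141 -4.56454876] [0.02985981 0.0563711  0.01348387] 6.75
((577.5415649414062, -170.19285583496094), 62.26987838745117)
```

View pics/gh.png

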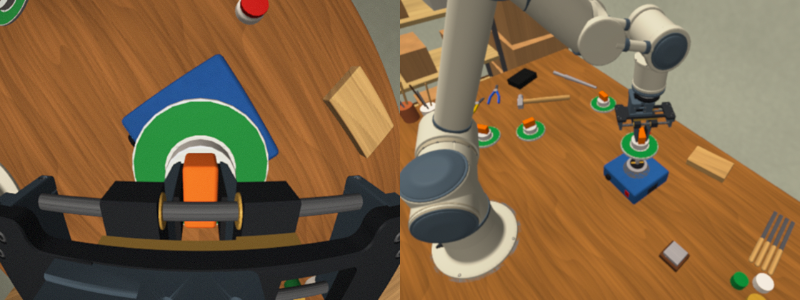

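The disc is held level over the spindle, about 1.8 mm off in y. I'll correct that and lower.

arm_command:
  translation:
    - [0.01,-0.06,-0.6]
    - [0,0,-0.6]
    - [0,0,-0.6]
    - [0,0,0]
    - [0,0,0]
  rotation:
    - [0,0,0]
    - [0,0,0]
    - [0,0,0]
    - [0,0,0]
    - [0,0,0]
  hand: [-1,-1,-1,-1,-1]

```text
time: 7.35
tcp_pos: [0.578, -0.1712, 0.1732]
orientation: [[0.572, 0.821, -0.0], [0.821, -0.572, 0.0], [-0.0, -0.0, -1.0]]
force: [0.5, -1.0, -3.3]
opening: 0.0236
finger_force: 40.0
```

arm_command:
  translation:
    - [0,0,-0.1]
    - [0,0,-0.1]
    - [0,0,-0.1]
    - [0,0,0]
    - [0,0,0]
  rotation:
    - [0,0,0]
    - [0,0,0]
    - [0,0,0]
    - [0,0,0]
    - [0,0,0]
  hand: [-1,-1,-1,-1,-1]

```text
time: 7.85
tcp_pos: [0.5779, -0.1716, 0.1639]
orientation: [[0.572, 0.82, 0.0], [0.82, -0.572, 0.0], [0.0, -0.0, -1.0]]
force: [-0.5, 0.0, -3.7]
opening: 0.0237
finger_force: 40.0
```

arm_command:
  translation:
    - [0,0,-0.1]
    - [0,0,0]
    - [0,0,0]
  rotation:
    - [0,0,0]
    - [0,0,0]
    - [0,0,0]
  hand: [-1,-1,-1]

```text
time: 8.15
tcp_pos: [0.5778, -0.1716, 0.1607]
orientation: [[0.572, 0.82, -0.0], [0.82, -0.572, 0.0], [-0.0, -0.0, -1.0]]
force: [-0.3, 1.2, -2.8]
opening: 0.0241
finger_force: 40.0
```

arm_command:
  translation:
    - [0,0,-0.1]
    - [0,0,-0.1]
    - [0,0,0]
    - [0,0,0]
  rotation:
    - [0,0,0]
    - [0,0,0]
    - [0,0,0]
    - [0,0,0]
  hand: [-1,-1,-1,-1]

```text
time: 8.55
tcp_pos: [0.5778, -0.1716, 0.1547]
orientation: [[0.572, 0.82, -0.0], [0.82, -0.572, 0.0], [-0.0, -0.0, -1.0]]
force: [-0.5, 0.1, -4.7]
opening: 0.0241
finger_force: 40.0
```

arm_command:
  translation:
    - [0,0,-0.1]
    - [0,0,-0.1]
    - [0,0,0]
    - [0,0,0]
  rotation:
    - [0,0,0]
    - [0,0,0]
    - [0,0,0]
    - [0,0,0]
  hand: [-1,-1,-1,-1]

```text
time: 8.95
tcp_pos: [0.5778, -0.1716, 0.1487]
orientation: [[0.572, 0.82, -0.0], [0.82, -0.572, 0.0], [-0.0, -0.0, -1.0]]
force: [0.8, 0.8, -4.2]
opening: 0.024
finger_force: 40.0
```

arm_command:
  translation:
    - [0,0,-0.1]
    - [0,0,-0.06]
    - [0,0,0]
    - [0,0,0]
  rotation:
    - [0,0,0]
    - [0,0,0]
    - [0,0,0]
    - [0,0,0]
  hand: [-1,-1,-1,-1]

```text
time: 9.35
tcp_pos: [0.5779, -0.1716, 0.1439]
orientation: [[0.572, 0.82, -0.0], [0.82, -0.572, 0.0], [0.0, -0.0, -1.0]]
force: [0.3, 0.3, -3.3]
opening: 0.024
finger_force: 40.0
```

arm_command:
  translation:
    - [0,0,-0.06]
    - [0,0,0]
    - [0,0,0]
  rotation:
    - [0,0,0]
    - [0,0,0]
    - [0,0,0]
  hand: [-1,-1,-1]

```text
time: 9.65
tcp_pos: [0.5779, -0.1716, 0.1422]
orientation: [[0.572, 0.82, -0.0], [0.82, -0.572, 0.0], [0.0, -0.0, -1.0]]
force: [0.6, 0.2, -3.0]
opening: 0.0235
finger_force: 40.0
```

arm_command:
  translation:
    - [0,0,-0.04]
    - [0,0,0]
    - [0,0,0]
  rotation:
    - [0,0,0]
    - [0,0,0]
    - [0,0,0]
  hand: [-1,-1,-1]

```text
time: 9.95
tcp_pos: [0.5779, -0.1716, 0.141]
orientation: [[0.572, 0.82, -0.0], [0.82, -0.572, 0.0], [0.0, -0.0, -1.0]]
force: [-0.2, 0.6, -2.4]
opening: 0.0237
finger_force: 40.0
```

arm_command:
  translation:
    - [0,0,-0.04]
    - [0,0,0]
    - [0,0,0]
  rotation:
    - [0,0,0]
    - [0,0,0]
    - [0,0,0]
  hand: [-1,-1,-1]

```text
time: 10.25
tcp_pos: [0.578, -0.1716, 0.1399]
orientation: [[0.572, 0.82, 0.0], [0.82, -0.572, -0.0], [0.0, 0.0, -1.0]]
force: [0.1, 1.1, -1.6]
opening: 0.0234
finger_force: 40.0
```

arm_command:
  translation:
    - [0,0,-0.04]
    - [0,0,0]
    - [0,0,0]
  rotation:
    - [0,0,0]
    - [0,0,0]
    - [0,0,0]
  hand: [-1,-1,-1]

```text
time: 10.55
tcp_pos: [0.578, -0.1716, 0.1388]
orientation: [[0.572, 0.82, 0.0], [0.82, -0.572, -0.0], [0.0, 0.0, -1.0]]
force: [0.0, -0.2, 2.2]
opening: 0.024
finger_force: 40.0
```

arm_command:
  translation:
    - [0,0,-0.04]
    - [0,0,0]
    - [0,0,0]
  rotation:
    - [0,0,0]
    - [0,0,0]
    - [0,0,0]
  hand: [-1,-1,-1]

```text
time: 10.85
tcp_pos: [0.578, -0.1716, 0.1376]
orientation: [[0.572, 0.82, 0.0], [0.82, -0.572, -0.0], [0.0, 0.0, -1.0]]
force: [-1.7, 0.2, 4.6]
opening: 0.0236
finger_force: 40.0
```

```bash
python3 - <<'E'
from h import *
s=readout.state();print(s['tcp_pos'],s['force'],s['moment'])
E
```

```text
[ 0.57801067 -0.17164647  0.13756853] [-1.72859893  0.22244455  4.62844878] [ 0.03391158  0.20076205 -0.01530749]
```

arm_command:
  translation:
    - [0,0,-0.03]
    - [0,0,0]
    - [0,0,0]
  rotation:
    - [0,0,0]
    - [0,0,0]
    - [0,0,0]
  hand: [-1,-1,-1]

```text
time: 11.15
tcp_pos: [0.578, -0.1716, 0.1366]
orientation: [[0.572, 0.82, 0.0], [0.82, -0.572, -0.0], [0.0, 0.0, -1.0]]
force: [0.4, -0.3, 5.2]
opening: 0.024
finger_force: 40.0
```

arm_command:
  translation:
    - [0,0,-0.03]
    - [0,0,0]
    - [0,0,0]
  rotation:
    - [0,0,0]
    - [0,0,0]
    - [0,0,0]
  hand: [-1,-1,-1]

```text
time: 11.45
tcp_pos: [0.578, -0.1716, 0.1357]
orientation: [[0.572, 0.82, 0.0], [0.82, -0.572, -0.0], [0.0, 0.0, -1.0]]
force: [0.2, -0.0, 4.8]
opening: 0.0242
finger_force: 40.0
```

The force has levelled off at about 5 N while the disc keeps sinking, so the slot is over the bar and the plate is sliding.

arm_command:
  translation:
    - [0,0,-0.04]
    - [0,0,-0.04]
    - [0,0,0]
    - [0,0,0]
  rotation:
    - [0,0,0]
    - [0,0,0]
    - [0,0,0]
    - [0,0,0]
  hand: [-1,-1,-1,-1]

```text
time: 11.85
tcp_pos: [0.578, -0.1717, 0.1333]
orientation: [[0.572, 0.82, 0.0], [0.82, -0.572, -0.0], [0.0, 0.0, -1.0]]
force: [0.6, 0.1, 4.8]
opening: 0.0234
finger_force: 40.0
```

arm_command:
  translation:
    - [0,0,-0.04]
    - [0,0,-0.03]
    - [0,0,0]
    - [0,0,0]
  rotation:
    - [0,0,0]
    - [0,0,0]
    - [0,0,0]
    - [0,0,0]
  hand: [-1,-1,-1,-1]

```text
time: 12.25
tcp_pos: [0.578, -0.1716, 0.1312]
orientation: [[0.572, 0.82, 0.0], [0.82, -0.572, -0.0], [0.0, 0.0, -1.0]]
force: [1.3, -1.0, 4.3]
opening: 0.0239
finger_force: 40.0
```

arm_command:
  translation:
    - [0,0,-0.03]
    - [0,0,0]
    - [0,0,0]
  rotation:
    - [0,0,0]
    - [0,0,0]
    - [0,0,0]
  hand: [-1,-1,-1]

```text
time: 12.55
tcp_pos: [0.578, -0.1716, 0.1304]
orientation: [[0.572, 0.82, 0.0], [0.82, -0.572, -0.0], [0.0, 0.0, -1.0]]
force: [-0.2, -0.2, 5.5]
opening: 0.024
finger_force: 40.0
```

arm_command:
  translation:
    - [0,0,-0.03]
    - [0,0,0]
    - [0,0,0]
  rotation:
    - [0,0,0]
    - [0,0,0]
    - [0,0,0]
  hand: [-1,-1,-1]

```text
time: 12.85
tcp_pos: [0.578, -0.1717, 0.1296]
orientation: [[0.572, 0.82, 0.0], [0.82, -0.572, -0.0], [0.0, 0.0, -1.0]]
force: [-0.1, -0.1, 7.4]
opening: 0.0237
finger_force: 40.0
```

arm_command:
  translation:
    - [0,0,-0.04]
    - [0,0,0]
    - [0,0,0]
  rotation:
    - [0,0,0]
    - [0,0,0]
    - [0,0,0]
  hand: [-1,-1,-1]

```text
time: 13.15
tcp_pos: [0.578, -0.1717, 0.1286]
orientation: [[0.572, 0.82, 0.0], [0.82, -0.572, -0.0], [0.0, 0.0, -1.0]]
force: [-1.0, 0.2, 10.7]
opening: 0.0241
finger_force: 40.0
```

arm_command:
  translation:
    - [0,0,-0.03]
    - [0,0,0]
    - [0,0,0]
  rotation:
    - [0,0,0]
    - [0,0,0]
    - [0,0,0]
  hand: [-1,-1,-1]

```text
time: 13.45
tcp_pos: [0.5781, -0.1716, 0.1278]
orientation: [[0.572, 0.82, 0.001], [0.82, -0.572, -0.0], [0.0, 0.001, -1.0]]
force: [-1.1, 0.5, 14.0]
opening: 0.0239
finger_force: 40.0
```

The force is rising at about 3 N/mm against the flange after roughly 7 mm of plate travel, so the disc is home. Next I take the load off and release.

arm_command:
  translation:
    - [0,0,0.08]
    - [0,0,0.07]
    - [0,0,0]
    - [0,0,0]
  rotation:
    - [0,0,0]
    - [0,0,0]
    - [0,0,0]
    - [0,0,0]
  hand: [-1,-1,-1,-1]

```text
time: 13.85
tcp_pos: [0.578, -0.1716, 0.1316]
orientation: [[0.572, 0.82, 0.0], [0.82, -0.572, -0.0], [0.0, 0.0, -1.0]]
force: [2.3, -0.1, 1.6]
opening: 0.0238
finger_force: 40.0
```

arm_command:
  translation:
    - [0,0,0]
    - [0,0,0]
    - [0,0,0]
    - [0,0,0]
    - [0,0,0]
  rotation:
    - [0,0,0]
    - [0,0,0]
    - [0,0,0]
    - [0,0,0]
    - [0,0,0]
  hand: [0,0,0,0.2,0.2]

```text
time: 14.35
tcp_pos: [0.5778, -0.1716, 0.1316]
orientation: [[0.572, 0.82, -0.0], [0.82, -0.572, 0.0], [-0.0, -0.0, -1.0]]
force: [-1.0, -0.2, 0.2]
opening: 0.0538
finger_force: 0.0
```

arm_command:
  translation:
    - [0,0,0.4]
    - [0,0,0.8]
    - [0,0,1]
    - [0,0,1]
    - [0,0,0.8]
  rotation:
    - [0,0,0]
    - [0,0,0]
    - [0,0,0]
    - [0,0,0]
    - [0,0,0]
  hand: [0.2,0.2,0.4,1,1]

```text
time: 14.85
tcp_pos: [0.5781, -0.1717, 0.2546]
orientation: [[0.572, 0.82, 0.002], [0.82, -0.572, -0.001], [0.0, 0.002, -1.0]]
force: [0.1, -0.5, -0.5]
opening: 0.0758
finger_force: 0.0
```

arm_command:
  translation:
    - [0,0,0]
    - [0,0,0]
    - [0,0,0]
  rotation:
    - [0,0,0]
    - [0,0,0]
    - [0,0,0]
  hand: [1,1,1]

```text
time: 15.15
tcp_pos: [0.5774, -0.1714, 0.2511]
orientation: [[0.572, 0.82, -0.001], [0.82, -0.572, 0.0], [-0.0, -0.001, -1.0]]
force: [-0.2, -0.1, 0.3]
opening: 0.0913
finger_force: 0.0
```

```bash
python3 disc.py i.png .095; python3 - <<'E'
from h import *
a,_=grab('side'); b=cv2.imread('pics/i.png')[:,:,::-1]
cv2.imwrite('pics/j.png',np.hstack([cv2.resize(b,(400,300)),cv2.resize(a[150:300,160:360],(400,300))])[:,:,::-1])
E
```

```text
disc ((578.1924438476562, -172.97280883789062), (122.56178283691406, 123.02880096435547), 149.9886474609375) (281.00799560546875, 190.78233337402344)
bar 207.0 [280.97640653 205.75196612] 1653 ((579.7423706054688, -169.81558227539062), (52.717979431152344, 22.87934112548828), 55.22190475463867)Traceback (most recent call last):
  File "disc.py", line 14, in <module>
    P=np.array([onz('wrist',u,v,z0+.068,s)[:2] for u,v in zip(xs[k],ys[k])],np.float32)*1000
                ~~~^^^^^^^^^^^^^^^^^^^^^^^
  File "h.py", line 16, in onz
    p,d=ray(n,u,v,s); return p+d*(z-p[2])/d[2]
        ~~~^^^^^^^^^
  File "h.py", line 8, in ray
    m=cams.camera_model(n)
ValueError: time passes only in moves, steps and waits
```

View pics/j.png

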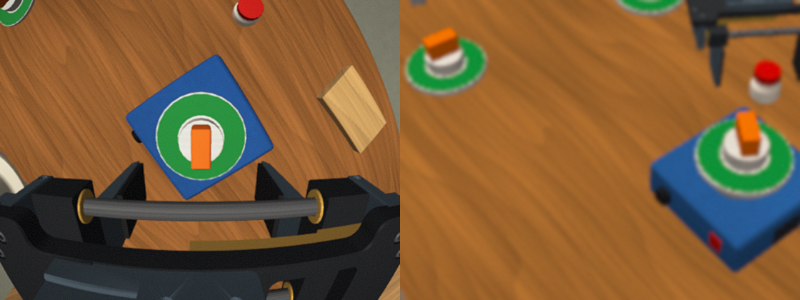

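The disc sits flat and centred on the machine. Its apparent size matches a seat height of 95 mm, and the gripper is clear and open.

```bash
python3 -c "
from bench import job
print(job.sign_off())"
```

```text
the job is handed in; nothing more can be done
None
```

I fitted the lap disc onto the spindle, with its slot over the drive bar, pressed it home on the flange with about 18 N (1.8 kg) and let go. The job was handed in at about 15 s; the sign-off gave no verdict.

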